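# Put the tape measure away in its drawer tray

## Robot

A 6-joint arm with a two-finger parallel gripper is mounted at the origin on the work surface. World frame = base frame: x ahead of the robot, y to its left, z up, the work surface at z = 0. Lengths are in m, angles in rad, forces in N, time in s.
With the tool pointing down it reaches from about 0.425 to 0.95 m from the base axis. Payload 14.7 kg.
Tool frame: the origin (TCP) lies midway between the tips of the shut fingers; the grasp point (between the pads) lies 19 mm behind it; z points along the fingers, y is the line along which they close (so a half turn about z gives the same grasp; the last joint's range is limited). The gripper opens to 85 mm and grips with 20 to 120 N. Pads are 22 mm wide; open, the fingers measure 114 mm over their backs; the gripper's body (76 mm by 85 mm) begins 54 mm behind the grasp point. The pads swing forward as they close: fully open they stand 13 mm farther back than shut.
Start: joints at [1.27, 0.48, 1.596, -0, 1.065, -0.047], TCP at [0.163, 0.629, 0.231] pointing down, gripper open.
Joint ranges: [-2.75, 2.75], [-0.82, 2.05], [0.23, 2.67], [-1.56, 4.7], [0.09, 2.69], [-2.92, 2.92]. Speed limits (rad/s): [1.89, 1.89, 2.39, 3.01, 3.01, 3.01].

## Interface

Orientations are given as a unit quaternion [w, x, y, z].
In Python, from cell import manip, cams gives the robot as it stands.
- The arm moves only by the shell command python3 -m creep 'ROWS' [OPENING] [FORCE]. ROWS is JSON, a list that holds one entry, the list of rows, each a list of 6 numbers: the shift along the tool's x, y, z each as a share of 50 cm, from -1 to 1, then the turn, a rotation vector about the tool's x, y, z each as a share of 0.5 rad, from -1 to 1. A call has 1 to 5 rows; each row shifts and turns the commanded pose from where the row before left it, along the tool's axes as they then stand; what a row does not reach is not made up. A row lasts 1/10 s, in which the tool goes at most 50 mm and 8.59 degrees, less where a joint would pass 70% of its speed; a pose out of reach is approached as far as the arm can. A call with a number of a shift or a turn outside -1 to 1 is refused whole. A call with a gripper value outside its range is refused whole. OPENING is the opening, from -1 (shut) to 1 (fully open), set as the call begins (- or left out, the last holds). The fingers move at their own pace and stop on an object; FORCE is the grip in N (left out, the last holds). Time passes only in rows, so rows that do not move let the fingers close. It gives the time, the measured TCP pose, the force, the opening and the grip force at its end, in the units of the state.
- manip.get_state(): the state, without advancing time (a new reading comes with each control period).
- cams.camera(name): name is "side" or "top"; returns a dict with "color" (420x560x3 uint8, red, green, blue), "mtx" (3x3 intrinsics, pixels), "R" (3x3) and "t" (3): a world point X has camera coordinates R X + t. Camera axes: x right, y down, z forward; pixel columns grow to the right and rows downward; lengths in m; the calibration is good to about 2 mm. A picture is of the moment at which its call begins. There is no depth.
- manip.hand_in(): hands the job in; it is judged then, once.
The state is a dict: "time": time; "joint_positions": joint angles; "joint_vel": joint speeds; "joint_torque": joint torques, N m; "position": TCP position; "eef_rot": TCP orientation; "wrist_force": force on the tool from outside, world axes, zero at the start; "ft_torque": the same for the moment, N m; "gripper_width": opening from 0.0 (shut) to 1.0 (fully open); "grip_force": force on a finger pad.
Only numpy, scipy, OpenCV 4.12 (cv2) and the standard library are available. Lean on these libraries where they do the work, as an engineer would, in place of code of your own. Each camera call takes 0.05 s, during which the arm holds its last target. There are 200 camera calls.

## Task

Pull the tray with the bow handle all the way out of its case to its stop, stand the tape measure upright on the floor of that tray's empty front compartment and let go of it, then push the tray fully home with the tape measure standing in it. Leave the neighbouring tray with the round knob and the other things on the bench as they are.

Things in the scene. Friction and masses are not known exactly. Their poses are not given: they have to be found in the camera images.
- tray_bow (a joint): How far the tray with the bow handle is out of its case, in m: 0 fully home, 0.12 at its stop. It starts home or slightly ajar (up to 0.025). It slides stiffly (some 3 N) and stays where it is left.
- handle_bow (a point): Middle of the cross bar of the bow handle on that tray's front: a level U of 10 mm steel bar, 46 mm wide over its legs (along y), 35 mm off the front, bar centre 48 mm above the bench; moves with the tray. Grip it across its width, or hook it. x points into the case (the tray comes out along -x), y to the left seen from in front, z up.
- bay (a point): Floor centre of that tray's empty front compartment, 28 mm above the bench; axes as handle_bow, moves with the tray. Compartment 108 (x) by 89 (y), walls 20 high; the tray's front panel (outer face 62 mm to -x) rises 34 mm above the floor. At the stop this point is 66 mm in front of the case; the case's roof is 86 mm above the floor. Other compartments hold boxes lower than the walls.
- stand: Dark wooden plinth, 200 deep (x), 400 wide (y), 12 thick, carrying two grey tray units side by side (either way round), each 172 wide, 200 deep, top 120 above the bench, with stock on them to 175. Origin: centre of the underside; x to the back, z up; yaw as the trays.
- light_bar (a point): Middle of a slim LED light bar, 18 deep, 14 high, 400 wide (along y), 200 mm above the bench over the handles, on brackets at both ends; axes as stand. A gripper pointing straight down on a handle or into the pulled-out compartment strikes it: come in under it from the front, tool tilted some 30 to 45 degrees.
- tape: Tape measure, black rubber case with grey discs on its flat sides and a small steel hook at one end, standing upright on the bench: 62 long (x), 30 thick (y), 58 high (z), rounded on top, about 0.2 kg. Origin: centre of its underside; z up. Grip it across the 30 mm thickness.
- handle_knob (a point): Round steel knob (26 mm dia., its middle) of the neighbouring tray, to be left alone; not further than 25 mm out at the start.
- jar: Bystander, loose: squat glass screw jar, 64 dia., 75 high; origin centre of underside.
- glue: Bystander, loose: white glue bottle, 56 dia., 150 high; origin centre of underside.
- can: Bystander, loose: steel can, 66 dia., 120 high; origin centre of underside.
- hammer: Bystander, loose: hammer lying along its x axis, about 300 long.
- screwdriver: Bystander, loose: screwdriver lying along its x axis, about 200 long.
- wrench: Bystander, loose: wrench lying along its x axis, about 200 long.
- square: Bystander, loose: try square lying flat, wooden stock 110 long, steel blade 150 long.
Not all that is in view belongs to the job. What is meant by the tape is not green or pink, and is the smaller of those in its own colour.

How it is judged:
By the outcome, as a careful person would: the job done as asked, in the order asked, and still so for the second after the job is handed in, with the robot touching nothing.
It also fails if it takes over 70 s, if anything falls off the work surface, if the arm or the gripper's body presses on something with over 40 N, if the wrist force passes 120 N, or if a joint passes its speed limit or range.

## Working session

There is one attempt and no reset: what is moved stays moved. The work goes in short steps, Python scripts to look and compute and a shell command to move; the robot and the scene stay as the last step left them, time stands still between calls to the robot, and variables do not carry over. Pictures are saved under pics/ and viewed, at most 10 in all, crops included, and the job is handed in when it is done.

```bash
mkdir -p pics; ls; python3 - <<'E'
from cell import manip,cams
import cv2,numpy as np
print(manip.get_state())
for n in("top","side"):
    c=cams.camera(n);np.savez('pics/'+n,**{k:v for k,v in c.items()})
    cv2.imwrite(f'pics/{n}0.png',cv2.resize(c["color"][:,:,::-1],(800,600),interpolation=cv2.INTER_CUBIC))
    print(n,c["mtx"],c["R"],c["t"],-c["R"].T@c["t"])
E
```

```text
pics
{'time': 0.0, 'joint_positions': array([ 1.27041732e+00,  4.80838478e-01,  1.59687496e+00,  2.12242968e-05,
        1.06511728e+00, -4.66125137e-02]), 'joint_vel': array([ 0.00061837,  0.00033481, -0.00099606, -0.00104597, -0.0016645 ,
       -0.00021187]), 'joint_torque': array([-3.62807317e-03, -9.50656056e+01, -4.30166602e+01, -4.40313543e-04,
        1.21134741e-02, -8.26132549e-06]), 'position': array([0.16303964, 0.62878507, 0.23066768]), 'eef_rot': array([-1.16003191e-04,  1.26548146e-01,  9.91960273e-01, -6.08138125e-04]), 'wrist_force': array([ 0.71132467, -0.29542008,  0.14033384]), 'ft_torque': array([ 0.05404442, -0.0118736 , -0.00977599]), 'grip_force': 0.0, 'gripper_width': 1.0008532090065558}
top [[504.34405737   0.         270.46888983]
 [  0.         504.34405737 207.8025165 ]
 [  0.           0.           1.        ]] [[ 0.0086799  -0.99975721 -0.02025279]
 [-0.99251206 -0.00614572 -0.12199197]
 [ 0.12183788  0.02116002 -0.99232444]] [0.007938   0.54915975 1.71041566] [ 0.33658535 -0.02488137  1.7644411 ]
side [[522.36593844   0.         274.47976835]
 [  0.         522.36593844 202.85310276]
 [  0.           0.           1.        ]] [[ 0.95923067 -0.28234682 -0.01252211]
 [-0.14868146 -0.46645122 -0.87196163]
 [ 0.24035464  0.83827414 -0.48941405]] [-0.5099344   0.19088074  1.32864864] [ 0.19817827 -1.16871359  0.81031455]
```

View pics/top0.png

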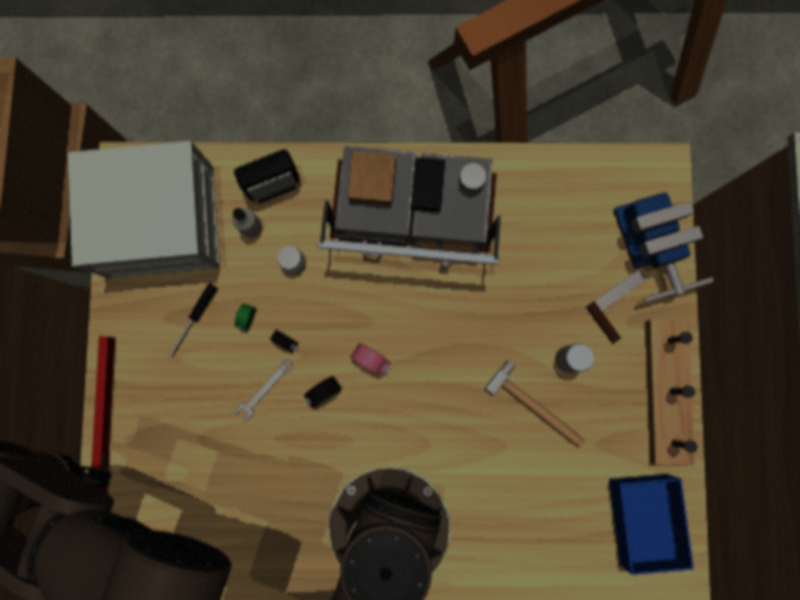

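View pics/side0.png

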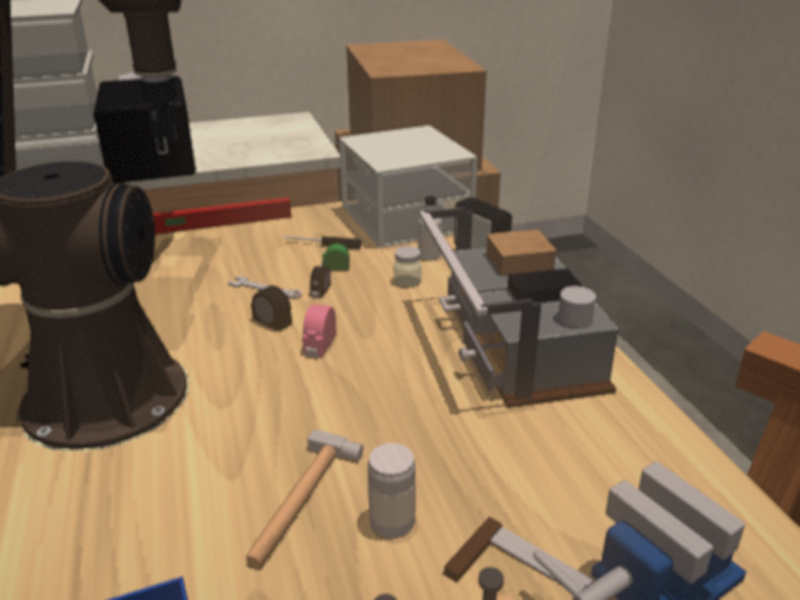

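The top view shows the tape (smaller black) at about (285,341), the larger black one at (322,391), and the two handles at (372,255) and (447,265). The side view shows the black ones at (320,280) and (271,307), and the handles at (450,303) and (468,354). I'll enlarge these next.

```bash
cat > h.py <<'E'
import numpy as np,cv2
def load(n): return np.load(f'pics/{n}.npz')
def proj(c,X):
    p=(c['R']@np.atleast_2d(X).T).T+c['t']; p=p@c['mtx'].T; return p[:,:2]/p[:,2:]
def ray(c,u,v):
    d=c['R'].T@np.linalg.inv(c['mtx'])@[u,v,1]; return -c['R'].T@c['t'],d
def atz(c,u,v,z):
    o,d=ray(c,u,v); return o+d*(z-o[2])/d[2]
def panel(c,x,y,w,h,s):
    im=c['color'][y:y+h,x:x+w,::-1]; im=cv2.resize(im,None,fx=s,fy=s,interpolation=cv2.INTER_CUBIC)
    im=cv2.convertScaleAbs(im,alpha=1.7)
    for i in range(0,w,10):
        cv2.line(im,(i*s,0),(i*s,6 if (x+i)%50 else 14),(0,0,255),1)
        if (x+i)%20==0: cv2.putText(im,str(x+i),(i*s,24),0,.35,(0,0,255))
    for i in range(0,h,10):
        cv2.line(im,(0,i*s),(6,i*s),(0,0,255),1)
        if (y+i)%20==0: cv2.putText(im,str(y+i),(8,i*s+4),0,.35,(0,0,255))
    return im
E
python3 - <<'E'
from h import *
t,s=load('top'),load('side')
a=panel(t,220,160,130,50,6); b=np.zeros((300,800,3),np.uint8)
b[:300,:780]=panel(t,220,160,130,50,6)
d=np.zeros((300,800,3),np.uint8)
d[:,:400]=panel(t,180,220,80,60,5); d[:,400:]=panel(s,170,170,80,60,5)
cv2.imwrite('pics/c1.png',np.vstack([b,d]))
cv2.imwrite('pics/c2.png',panel(s,280,130,160,120,5))
E
```

```text
(no output)
```

View pics/c1.png

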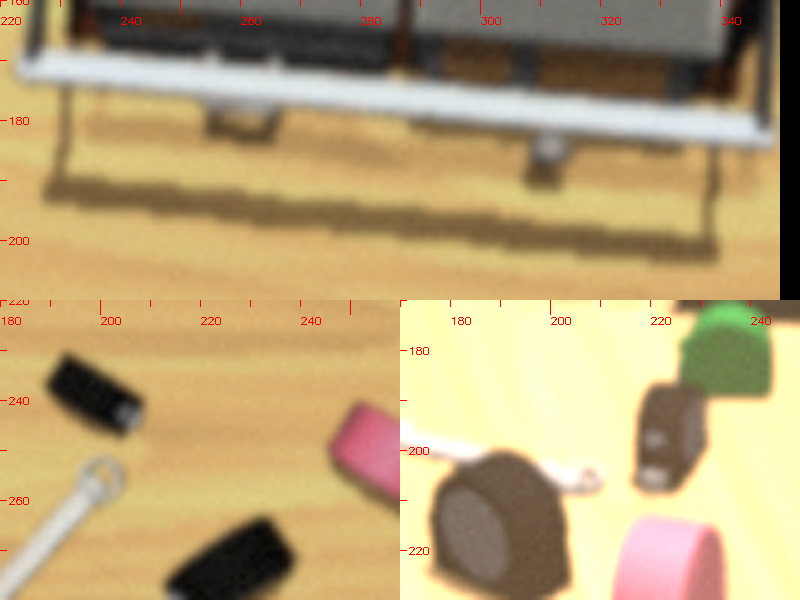

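View pics/c2.png

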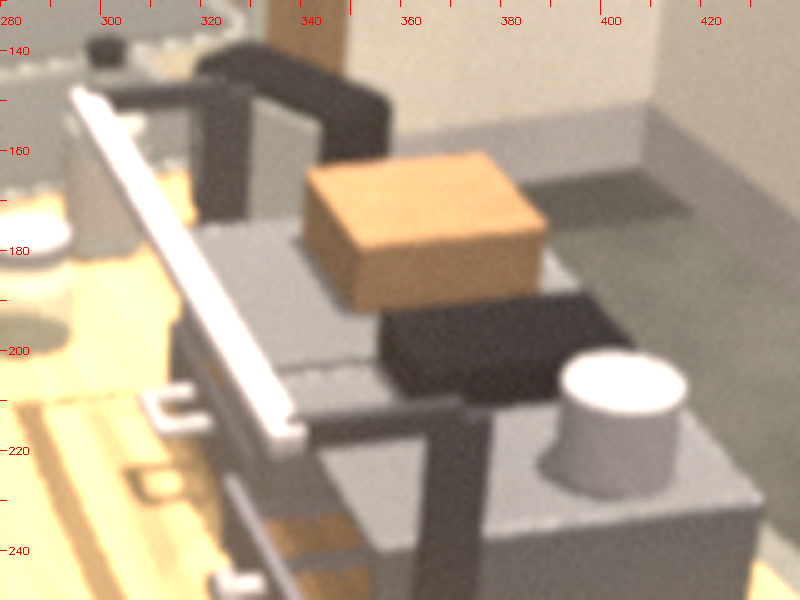

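The bow tray is the left one (+y), with its bar at about (311.5,212) in side. The tape is at (197,239) in top with its hook end at lower right, and at about (222,197) in side. Next I compute the poses.

```bash
cat > m.py <<'E'
from h import *
from scipy.optimize import minimize, least_squares
t,s=load('top'),load('side')
def tri(a,b):
    f=lambda X: np.r_[proj(t,X)[0]-a,proj(s,X)[0]-b]
    r=least_squares(f,[.7,.1,.1]); return r.x,r.fun
L,e1=tri((223,171.3),(295,149)); R,e2=tri((348,182.3),(338,217))
print('bar',L,R,e1,e2,np.linalg.norm(L-R)); d=L-R; yaw=np.arctan2(-d[0],d[1]); print('yaw',yaw,np.degrees(yaw))
print('handle side',atz(s,311.5,212,.048), 'knob',atz(s,327,246,.048),'top bow',atz(t,259,178,.048),'knob top',atz(t,310,184.5,.048))
print('legs side',atz(s,309,210,.048),atz(s,315,215.5,.048))
# unit top corner front right / back right seen from side
for uv in[(356,239),(430,231),(318,177)]: print('unit corner',atz(s,*uv,.12))
def mask(c,x0,y0,x1,y1,th):
    g=c['color'].max(2); m=np.zeros(g.shape,bool); m[y0:y1,x0:x1]=g[y0:y1,x0:x1]<th; return m
mt=mask(t,183,226,211,250,60); ms=mask(s,212,183,232,210,80)
print(mt.sum(),ms.sum())
pr=[(-31,0),(31,0),(31,36)]+[(31*np.cos(a),36+22*np.sin(a)) for a in np.linspace(0,np.pi,9)]+[(-31,36)]
P=np.array([(x,y,z) for x,z in pr for y in(-15,15)])/1000
def sil(c,p):
    ca,sa=np.cos(p[2]),np.sin(p[2]); X=P@np.array([[ca,sa,0],[-sa,ca,0],[0,0,1]])+[p[0],p[1],0]
    q=proj(c,X); m=np.zeros((420*8,560*8),np.uint8) if 0 else None
    h=cv2.convexHull(((q+.5)*16).astype(np.int32)); m=np.zeros((420,560),np.uint8); cv2.fillConvexPoly(m,h,1,shift=4); return m>0
def cost(p): return sum((sil(c,p)^m).sum() for c,m in((t,mt),(s,ms)))
c0=atz(t,197,239,.03); best=None
rng=np.random.default_rng(0); b=np.r_[c0[:2],-2.1];fb=cost(b)
for k in range(6000):
    sc=[.01,.01,.2] if k<2000 else [.003,.003,.06]
    q=b+rng.normal(size=3)*sc; f=cost(q)
    if f<=fb:b,fb=q,f
print('tape',b,fb,'of',mt.sum()+ms.sum())
E
python3 m.py
```

```text
bar [0.64324846 0.15911838 0.20347719] [ 0.61321566 -0.23450783  0.20280165] [-0.00190191  0.00726714  0.00682083 -0.00114084] [ 0.28173102 -0.93394876 -0.69040949  0.13079447] 0.3947708512703753
yaw -0.07615024364091409 -4.3630875695173135
handle side [0.6591709  0.05277546 0.048     ] knob [ 0.63781959 -0.12371414  0.048     ] top bow [0.65086449 0.0522685  0.048     ] knob top [ 0.62902129 -0.12373721  0.048     ]
legs side [0.65618582 0.06580426 0.048     ] [0.66192377 0.03114568 0.048     ]
unit corner [ 0.67335134 -0.21535583  0.12      ]
unit corner [ 0.86012175 -0.2369062   0.12      ]
unit corner [0.70380532 0.12430737 0.12      ]
158 197
tape [ 0.44310174  0.26726216 -1.90297172] 186 of 355
```

```bash
cat >> m.py <<'E'
for c,m,(x0,y0,x1,y1) in((t,mt,(183,226,211,250)),(s,ms,(212,183,232,212))):
    q=sil(c,b); print(c['color'].max(2)[y0:y1:2,x0:x1:2])
    for y in range(y0,y1): print(''.join('.mo#'[m[y,x]+2*q[y,x]] for x in range(x0,x1)))
E
python3 m.py | tail -85
```

```text
unit corner [ 0.67335134 -0.21535583  0.12      ]
unit corner [ 0.86012175 -0.2369062   0.12      ]
unit corner [0.70380532 0.12430737 0.12      ]
158 197
tape [ 0.44310174  0.26726216 -1.90297172] 186 of 355
[[123 124 123 124 124 123 123 122 123 122 124 123 123 123]
 [125 125 125 126 125 124 124 123 125 122 124 124 123 123]
 [127 127 127 125 117  91 110 121 125 124 123 125 124 123]
 [128 130 129 126  88  30  47  85 113 127 128 129 128 127]
 [130 128 129 107  39  11  11  23  58  97 122 129 129 130]
 [128 129 123  69  16   8  10  10  15  33  74 110 126 129]
 [130 128 127  85  25  12  12  12  10  10  15  48  94 123]
 [127 127 127 118  73  33  13  12  10  11  11  25  40 110]
 [125 125 125 124 115  81  49  23   9   8  31  51  66 111]
 [129 128 127 128 128 119  98  63  41  22  29  56  87 115]
 [129 129 129 128 131 129 127 112  89  73  55  79 111 119]
 [130 128 129 128 127 128 129 128 125 123 112 122 128 126]]
............................
............................
............................
............................
............................
.......o..m.................
......oo
[... 1068 characters left out ...]
208]
 [213 215 201 172 161 165 170 194 208 208]
 [203 206 197 192 192 197 199 204 208 208]]
...............mmmmm
...............mmmmm
..............mmmmmm
.......ooooooo####mm
.......oooooo######m
......oo###########m
......oo###########.
......o###########o.
......o##########oo.
......o##########oo.
......o###########o.
......##########ooo.
......###########oo.
......##########o#o.
......#oooo#####o#o.
......#oooo#######o.
......##########o#o.
......###########oo.
......###########oo.
......##########ooo.
......oooo######oo..
......oooooo###ooo..
......oooooo##oooo..
......oooooo##oooo..
......ooooooooooo...
......ooooooooooo...
....................
....................
....................
```

```bash
python3 - <<'E'
src=open('m.py').read().replace("mt=mask(t,183,226,211,250,60); ms=mask(s,212,183,232,210,80)",
"mt=mask(t,183,226,211,250,82); ms=mask(s,212,183,232,212,150); cc=s['color'].astype(int); ms&=~(cc[:,:,1]>cc[:,:,0]+3)")
exec(src.split("for c,m,(x0")[0])
for c,m,(x0,y0,x1,y1) in((t,mt,(183,226,211,250)),(s,ms,(212,183,232,212))):
    q=sil(c,b)
    for y in range(y0,y1): print(''.join('.mo#'[m[y,x]+2*q[y,x]] for x in range(x0,x1)))
E
```

```text
bar [0.64324846 0.15911838 0.20347719] [ 0.61321566 -0.23450783  0.20280165] [-0.00190191  0.00726714  0.00682083 -0.00114084] [ 0.28173102 -0.93394876 -0.69040949  0.13079447] 0.3947708512703753
yaw -0.07615024364091409 -4.3630875695173135
handle side [0.6591709  0.05277546 0.048     ] knob [ 0.63781959 -0.12371414  0.048     ] top bow [0.65086449 0.0522685  0.048     ] knob top [ 0.62902129 -0.12373721  0.048     ]
legs side [0.65618582 0.06580426 0.048     ] [0.66192377 0.03114568 0.048     ]
unit corner [ 0.67335134 -0.21535583  0.12      ]
unit corner [ 0.86012175 -0.2369062   0.12      ]
unit corner [0.70380532 0.12430737 0.12      ]
193 306
tape [ 0.44246909  0.26593455 -2.01637115] 63 of 499
............................
............................
............................
............................
............................
........o##m................
.......oo####m..............
.......o#######m............
......o##########m..........
......o############.........
.....o###############.......
.....o################o.....
....ooo#################o...
....ooo#######
[... 213 characters left out ...]
....
.....................o......
............................
............................
.............mm.....
.............mm.....
.............mm.....
........o########oo.
.......o###########.
......o############m
......##############
.....o##############
.....o##############
.....###############
.....###############
.....###############
.....###############
.....###############
.....###############
.....###############
.....###############
.....##############o
.....##############.
.....#############o.
.....############o..
.....############o..
....m###########o...
....m##########oo...
.....##########oo...
.....o########oo....
...........ooooo....
....................
....................
```

```bash
cat > plan.py <<'E'
# usage: plan.py x y z tilt_deg yaw_rad : grasp point target; prints shares for the moves
import sys,numpy as np
from scipy.spatial.transform import Rotation as Ro
from cell import manip
np.set_printoptions(precision=3,suppress=True)
x,y,z,th,psi=map(float,sys.argv[1:6]); th=np.radians(th)
s=manip.get_state(); q=s['eef_rot']; R=Ro.from_quat(np.r_[q[1:],q[0]])
u=np.array([np.cos(psi),np.sin(psi),0]);v=np.array([-np.sin(psi),np.cos(psi),0]);k=np.array([0,0,1.])
zt=np.sin(th)*u-np.cos(th)*k; T=Ro.from_matrix(np.c_[np.cross(v,zt),v,zt])
d=np.array([x,y,z])+.019*zt-s['position']
print('t',s['time'],'pos',s['position'],'grasp',s['position']-.019*R.as_matrix()[:,2],'F',s['wrist_force'],'w',s['gripper_width'],s['grip_force'],'j',s['joint_positions'])
print('shift now-axes',R.inv().apply(d)/.5,'| after-turn axes',T.inv().apply(d)/.5,'| turn',(R.inv()*T).as_rotvec()/.5,'| world',d)
E
python3 plan.py 0.47 0.1 0.269 0 -0.08
python3 - <<'E'
from h import *
t,s=load('top'),load('side')
print('pink',atz(t,259,252,.03),'jar',atz(t,203,182,.05),'big',atz(t,226,274,.03))
E
```

```text
t 0.1 pos [0.163 0.629 0.231] grasp [0.163 0.629 0.25 ] F [-1.196  0.053  0.588] w 0.9969672458057104 0.0 j [ 1.27   0.481  1.597  0.     1.065 -0.047]
shift now-axes [-0.86  -0.87  -0.038] | after-turn axes [-0.696 -1.005 -0.039] | turn [-0.002 -0.    -0.348] | world [ 0.307 -0.529  0.019]
pink [0.39655326 0.05012569 0.03      ] jar [0.63550327 0.24572904 0.05      ] big [0.32073367 0.16208711 0.03      ]
```

```bash
python3 -m creep '[[[-0.06,-0.06,0,0,0,0],[-0.06,-0.06,-0.01,0,0,0],[-0.06,-0.06,-0.01,0,0,0],[-0.06,-0.06,-0.01,0,0,0],[-0.06,-0.06,-0.01,0,0,0]]]' 1
python3 -m creep '[[[-0.06,-0.06,0,0,0,0],[-0.06,-0.06,0,0,0,0],[-0.06,-0.06,0,0,0,0],[-0.06,-0.06,0,0,0,0],[-0.06,-0.06,0,0,0,0]]]'
python3 -m creep '[[[-0.06,-0.06,0,0,0,0],[-0.06,-0.06,0,0,0,0],[-0.06,-0.06,0,0,0,0],[-0.06,-0.06,0,0,0,0],[0,0,0,0,0,0]]]'
python3 plan.py 0.571 0.06 0.133 45 -0.08
```

```text
time: 0.6
position: [0.2711, 0.4446, 0.2512]
eef_rot: [-0.0, 0.126, 0.992, -0.0]
wrist_force: [0.5, -0.0, -0.3]
gripper_width: 1.001
grip_force: 0.0
time: 1.1
position: [0.3787, 0.2619, 0.2513]
eef_rot: [-0.0, 0.126, 0.992, -0.0]
wrist_force: [1.0, 0.4, -0.0]
gripper_width: 0.996
grip_force: 0.0
time: 1.6
position: [0.4664, 0.1135, 0.2512]
eef_rot: [0.0, 0.128, 0.992, -0.0]
wrist_force: [0.8, 0.2, -0.1]
gripper_width: 0.999
grip_force: 0.0
t 1.6 pos [0.466 0.113 0.251] grasp [0.466 0.113 0.27 ] F [ 0.82   0.189 -0.15 ] w 0.9987440943977296 0.0 j [ 0.176  0.219  1.95  -0.001  0.972 -1.136]
shift now-axes [-0.256 -0.045  0.264] | after-turn axes [ 0.014 -0.09   0.359] | turn [-0.141 -1.565 -0.336] | world [ 0.118 -0.055 -0.132]
```

```bash
python3 -m creep '[[[0,0,0,-0.024,-0.26,-0.056],[0,0,0,-0.024,-0.26,-0.056],[0,0,0,-0.024,-0.26,-0.056],[0,0,0,-0.024,-0.26,-0.056],[0,0,0,-0.024,-0.26,-0.056]]]'
python3 -m creep '[[[0,0,0,-0.024,-0.26,-0.056],[0,0,0,0,0,0]]]'
python3 plan.py 0.571 0.06 0.133 45 -0.08
```

```text
time: 2.1
position: [0.4656, 0.1079, 0.2512]
eef_rot: [0.266, 0.071, 0.961, -0.021]
wrist_force: [0.4, -1.5, 0.4]
gripper_width: 1.0
grip_force: 0.0
time: 2.3
position: [0.4669, 0.1011, 0.2507]
eef_rot: [0.287, 0.069, 0.955, -0.032]
wrist_force: [-0.7, -0.5, 0.2]
gripper_width: 0.994
grip_force: 0.0
t 2.3 pos [0.467 0.101 0.251] grasp [0.457 0.103 0.267] F [-0.657 -0.54   0.165] w 0.9943111912694226 0.0 j [ 0.379  0.043  2.37  -0.96   0.367 -0.198]
shift now-axes [-0.059 -0.043  0.355] | after-turn axes [ 0.015 -0.065  0.356] | turn [-0.121 -0.401 -0.083] | world [ 0.118 -0.042 -0.131]
```

```bash
sed -i 's/T=Ro.from_matrix(np.c_\[np.cross(v,zt),v,zt\])/T=Ro.from_matrix(np.c_[np.cross(-v,zt),-v,zt])/' plan.py
python3 -m creep '[[[0,0,0,0.02,0.22,0.05],[0,0,0,0.02,0.22,0.05],[0,0,0,0.02,0.22,0.05],[0,0,0,0.02,0.22,0.05],[0,0,0,0.02,0.22,0.05]]]'
python3 -m creep '[[[0,0,0,0,0,0.29],[0,0,0,0,0,0.29],[0,0,0,0,0,0.29],[0,0,0,0,0,0.29],[0,0,0,0,0,0.29]]]'
python3 -m creep '[[[0,0,0,0,0,0.29],[0,0,0,0,0,0.29],[0,0,0,0,0,0.29],[0,0,0,0,0,0.29],[0,0,0,0,0,0.29]]]'
python3 -m creep '[[[0,0,0,0,0,0.29],[0,0,0,0,0,0.29],[0,0,0,0,0,0.29],[0,0,0,0,0,0.29],[0,0,0,0,0,0.29]]]'
python3 plan.py 0.467 0.1 0.269 0 0.6; python3 plan.py 0.467 0.1 0.269 45 0.6
```

```text
time: 2.8
position: [0.4702, 0.0982, 0.2525]
eef_rot: [0.057, 0.135, 0.989, -0.022]
wrist_force: [0.1, -0.7, -0.5]
gripper_width: 0.999
grip_force: 0.0
time: 3.3
position: [0.47, 0.0974, 0.2516]
eef_rot: [0.063, 0.48, 0.875, -0.001]
wrist_force: [-0.8, -0.4, 0.2]
gripper_width: 1.0
grip_force: 0.0
time: 3.8
position: [0.47, 0.0974, 0.2516]
eef_rot: [0.059, 0.759, 0.648, 0.022]
wrist_force: [-0.7, 0.6, 0.9]
gripper_width: 0.998
grip_force: 0.0
time: 4.3
position: [0.47, 0.0974, 0.2516]
eef_rot: [0.047, 0.939, 0.337, 0.041]
wrist_force: [0.2, -1.1, -0.8]
gripper_width: 0.999
grip_force: 0.0
t 4.3 pos [0.47  0.097 0.252] grasp [0.468 0.099 0.27 ] F [ 0.24  -1.119 -0.783] w 0.9989655557699673 0.0 j [ 0.205  0.172  2.02  -0.109  0.857  1.155]
shift now-axes [-0.001 -0.008  0.002] | after-turn axes [-0.002 -0.008  0.003] | turn [ 0.23  -0.102  0.177] | world [-0.003  0.003 -0.002]
t 4.3 pos [0.47  0.097 0.252] grasp [0.468 0.099 0.27 ] F [ 0.24  -1.119 -0.783] w 0.9989655557699673 0.0 j [ 0.205  0.172  2.02  -0.109  0.857  1.155]
shift now-axes [ 0.026 -0.005 -0.007] | after-turn axes [ 0.023 -0.008  0.012] | turn [0.148 1.466 0.258] | world [0.008 0.01  0.004]
```

```bash
python3 -m creep '[[[0,0,0,0.23,-0.1,0.18],[0,0,0,0,0,0]]]'
python3 plan.py 0.467 0.1 0.269 45 0.7;
```

```text
time: 4.5
position: [0.472, 0.0971, 0.2521]
eef_rot: [0.0, 0.955, 0.297, 0.002]
wrist_force: [1.1, -0.6, 1.2]
gripper_width: 1.0
grip_force: 0.0
t 4.5 pos [0.472 0.097 0.252] grasp [0.472 0.097 0.271] F [ 1.07  -0.642  1.163] w 0.9995798050554764 0.0 j [ 0.14   0.219  1.948 -0.     0.972  1.107]
shift now-axes [ 0.022 -0.013 -0.007] | after-turn axes [ 0.021 -0.011  0.011] | turn [ 0.079  1.563 -0.181] | world [0.005 0.012 0.003]
```

```bash
python3 -m creep '[[[0,0,0,0,0.22,0.02],[0,0,0,0,0.22,0.02],[0,0,0,0,0.22,0.02],[0,0,0,0,0.22,0.02],[0,0,0,0,0.22,0.02]]]'
python3 plan.py 0.467 0.1 0.269 45 0.7;
```

```text
time: 5.0
position: [0.469, 0.0982, 0.2517]
eef_rot: [-0.072, 0.93, 0.271, 0.237]
wrist_force: [-0.5, 1.6, -0.9]
gripper_width: 1.0
grip_force: 0.0
t 5.0 pos [0.469 0.098 0.252] grasp [0.461 0.093 0.268] F [-0.532  1.578 -0.933] w 0.9999289677433725 0.0 j [-0.094  0.043  2.309  0.695  0.486  0.338]
shift now-axes [ 0.026 -0.009  0.005] | after-turn axes [ 0.024 -0.005  0.013] | turn [ 0.148  0.568 -0.218] | world [0.008 0.01  0.004]
```

```bash
python3 -m creep '[[[0,0,0,0.04,0.14,-0.05],[0,0,0,0.04,0.14,-0.05],[0,0,0,0.04,0.14,-0.05],[0,0,0,0.04,0.14,-0.05],[0,0,0,0,0,0]]]'
python3 plan.py 0.48 0.08 0.22 45 0.3;
```

```text
time: 5.5
position: [0.4661, 0.0997, 0.2486]
eef_rot: [-0.125, 0.887, 0.305, 0.323]
wrist_force: [-0.9, -1.4, -0.3]
gripper_width: 0.998
grip_force: 0.0
t 5.5 pos [0.466 0.1   0.249] grasp [0.457 0.092 0.263] F [-0.871 -1.428 -0.275] w 0.9982535583859529 0.0 j [-0.303  0.09   2.432  1.293  0.607 -0.501]
shift now-axes [-0.037  0.06   0.077] | after-turn axes [-0.03   0.046  0.089] | turn [-0.542  0.163  0.513] | world [ 0.027 -0.016 -0.042]
```

```bash
python3 -m creep '[[[0,0.01,0.02,-0.13,0.04,0.13],[0,0.01,0.02,-0.13,0.04,0.13],[0,0.01,0.02,-0.13,0.04,0.13],[0,0.01,0.02,-0.13,0.04,0.13],[0,0,0,0,0,0]]]'
python3 plan.py 0.571 0.06 0.133 45 -0.08
```

```text
time: 6.0
position: [0.4947, 0.1033, 0.2289]
eef_rot: [-0.082, 0.909, 0.178, 0.368]
wrist_force: [0.7, -0.1, 0.5]
gripper_width: 1.004
grip_force: 0.0
t 6.0 pos [0.495 0.103 0.229] grasp [0.483 0.098 0.242] F [ 0.711 -0.103  0.524] w 1.0035371295530882 0.0 j [-0.122  0.147  2.536  2.129  0.433 -0.978]
shift now-axes [-0.057  0.155  0.246] | after-turn axes [-0.023  0.074  0.286] | turn [-0.692  0.033  0.651] | world [ 0.09  -0.044 -0.109]
```

```bash
python3 -m creep '[[[-0.01,0.03,0.05,-0.14,0,0.13],[-0.01,0.02,0.05,-0.14,0,0.13],[0,0.02,0.05,-0.14,0,0.13],[0,0.02,0.05,-0.14,0,0.13],[0,0.01,0.05,-0.14,0,0.13]]]'
python3 plan.py 0.571 0.059 0.133 45 -0.08
```

```text
time: 6.5
position: [0.5639, 0.0936, 0.1695]
eef_rot: [-0.024, 0.923, 0.034, 0.382]
wrist_force: [1.8, -0.7, 1.3]
gripper_width: 0.999
grip_force: 0.0
t 6.5 pos [0.564 0.094 0.169] grasp [0.551 0.092 0.183] F [ 1.784 -0.674  1.34 ] w 0.9990207609968513 0.0 j [ 0.122  0.387  2.494  3.175  0.525 -1.557]
shift now-axes [-0.045  0.076  0.094] | after-turn axes [-0.038  0.068  0.104] | turn [-0.253  0.003  0.201] | world [ 0.021 -0.036 -0.05 ]
```

```bash
python3 -m creep '[[[-0.02,0.035,0.05,-0.13,0,0.1],[-0.02,0.035,0.05,-0.12,0,0.1],[0,0,0,0,0,0]]]'
python3 plan.py 0.657 0.0525 0.048 45 -0.08
```

```text
time: 6.8
position: [0.5862, 0.0608, 0.1168]
eef_rot: [0.014, 0.924, -0.036, 0.38]
wrist_force: [0.3, 1.2, 0.5]
gripper_width: 0.999
grip_force: 0.0
t 6.8 pos [0.586 0.061 0.117] grasp [0.573 0.062 0.13 ] F [0.294 1.19  0.547] w 0.9994212512530644 0.0 j [ 0.152  0.551  2.469  3.403  0.663 -1.614]
shift now-axes [0.004 0.006 0.236] | after-turn axes [0.003 0.005 0.236] | turn [-0.006  0.009  0.003] | world [ 0.084 -0.009 -0.082]
```

```bash
python3 -m creep '[[[0,0.001,0.05,0,0,0],[0,0.001,0.05,0,0,0],[0.001,0.001,0.05,0,0,0],[0.001,0.001,0.05,0,0,0],[0.001,0.001,0.036,0,0,0]]]'
python3 -m creep '[[[0,0,0,0,0,0],[0,0,0,0,0,0]]]'
python3 - <<'E'
from h import *
from cell import cams
s=cams.camera('side');np.savez('pics/side1',**s);cv2.imwrite('pics/g1.png',panel(s,270,150,110,90,6))
E
python3 plan.py 0.657 0.0525 0.048 45 -0.08
```

```text
time: 7.3
position: [0.6707, 0.0513, 0.0375]
eef_rot: [0.013, 0.923, -0.035, 0.382]
wrist_force: [-0.0, 0.2, 0.3]
gripper_width: 1.0
grip_force: 0.0
time: 7.5
position: [0.6689, 0.0503, 0.0377]
eef_rot: [0.015, 0.924, -0.035, 0.381]
wrist_force: [-0.7, 0.7, -0.1]
gripper_width: 0.997
grip_force: 0.0
t 7.55 pos [0.669 0.05  0.038] grasp [0.655 0.051 0.051] F [-0.171 -0.443 -0.638] w 0.9971660081020446 0.0 j [ 0.098  0.768  2.306  3.331  0.717 -1.59 ]
shift now-axes [-0.002 -0.003  0.007] | after-turn axes [-0.002 -0.003  0.007] | turn [-0.003  0.004  0.005] | world [ 0.002  0.001 -0.003]
```

View pics/g1.png

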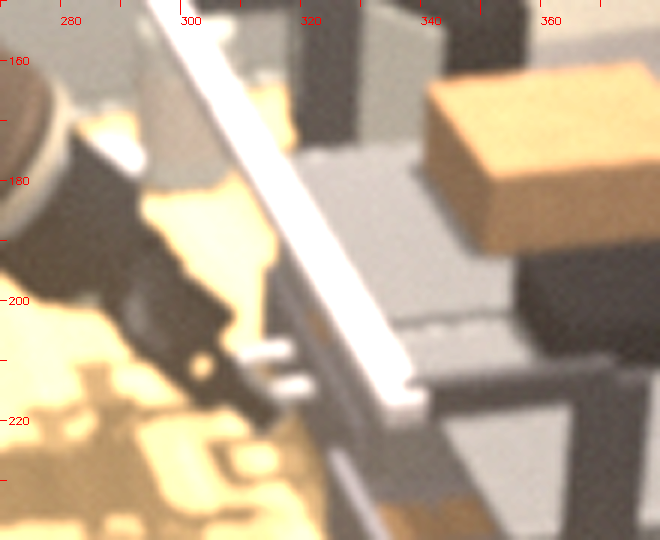

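The near finger covers the handle's bar at about (311,213) and the legs run on behind it to (318,209) and (320,214). The handle is between the fingers, so I close and pull.

```bash
python3 -m creep '[[[0,0,0,0,0,0],[0,0,0,0,0,0],[0,0,0,0,0,0],[0,0,0,0,0,0],[0,0,0,0,0,0]]]' -1 50
python3 -m creep '[[[0,0,0,0,0,0],[0,0,0,0,0,0],[0,0,0,0,0,0]]]'
python3 plan.py 0.536 0.062 0.051 45 -0.08
```

```text
time: 8.05
position: [0.6685, 0.0474, 0.0377]
eef_rot: [0.017, 0.923, -0.038, 0.382]
wrist_force: [-11.6, -17.7, 19.4]
gripper_width: 0.518
grip_force: 48.0
time: 8.35
position: [0.6685, 0.0474, 0.0377]
eef_rot: [0.017, 0.923, -0.038, 0.382]
wrist_force: [-11.4, -17.6, 18.7]
gripper_width: 0.518
grip_force: 48.0
t 8.35 pos [0.669 0.047 0.038] grasp [0.655 0.049 0.051] F [-11.414 -17.597  18.677] w 0.5175856428540373 47.95298181474209 j [ 0.096  0.769  2.307  3.337  0.719 -1.592]
shift now-axes [-0.17  -0.007 -0.169] | after-turn axes [-0.17  -0.008 -0.169] | turn [ 0.008  0.002 -0.002] | world [-0.119  0.013 -0.   ]
```

```bash
python3 -m creep '[[[-0.01,0.005,-0.01,0,0,0],[-0.02,0,-0.02,0,0,0],[-0.025,0,-0.025,0,0,0],[-0.025,0,-0.025,0,0,0],[-0.025,0,-0.025,0,0,0]]]'
python3 -m creep '[[[-0.02,0,-0.02,0,0,0],[-0.02,0,-0.02,0,0,0],[0,0,0,0,0,0]]]'
python3 plan.py 0.536 0.058 0.051 45 -0.08
```

```text
time: 8.85
position: [0.5952, 0.0535, 0.0379]
eef_rot: [0.015, 0.923, -0.036, 0.383]
wrist_force: [4.3, 8.3, 1.0]
gripper_width: 0.511
grip_force: 52.6
time: 9.15
position: [0.5658, 0.0562, 0.0377]
eef_rot: [0.015, 0.923, -0.035, 0.382]
wrist_force: [-1.6, 8.5, 12.8]
gripper_width: 0.517
grip_force: 53.7
t 9.15 pos [0.566 0.056 0.038] grasp [0.552 0.057 0.051] F [-1.625  8.503 12.832] w 0.5172429969068256 53.72171178460121 j [ 0.15   0.807  2.531  3.335  0.977 -1.52 ]
shift now-axes [-0.024  0.001 -0.023] | after-turn axes [-0.023  0.001 -0.023] | turn [-0.003  0.002  0.008] | world [-0.016  0.001 -0.   ]
```

```bash
python3 -m creep '[[[-0.008,0,-0.008,0,0,0],[-0.008,0,-0.008,0,0,0],[0,0,0,0,0,0]]]'; python3 -m creep '[[[-0.006,0,-0.006,0,0,0],[0,0,0,0,0,0]]]'; python3 -m creep '[[[-0.005,0,-0.005,0,0,0],[0,0,0,0,0,0]]]'
python3 plan.py 0.536 0.058 0.051 45 -0.08
```

```text
time: 9.45
position: [0.5556, 0.0571, 0.0377]
eef_rot: [0.015, 0.923, -0.035, 0.382]
wrist_force: [-1.6, 10.4, 11.6]
gripper_width: 0.514
grip_force: 53.5
time: 9.65
position: [0.5515, 0.0574, 0.0378]
eef_rot: [0.015, 0.923, -0.035, 0.382]
wrist_force: [-2.0, 10.3, 11.4]
gripper_width: 0.516
grip_force: 53.4
time: 9.85
position: [0.5488, 0.0577, 0.0378]
eef_rot: [0.015, 0.923, -0.035, 0.383]
wrist_force: [4.7, 10.2, 6.3]
gripper_width: 0.515
grip_force: 57.4
t 9.85 pos [0.549 0.058 0.038] grasp [0.535 0.059 0.051] F [ 4.683 10.219  6.294] w 0.5148656477872738 57.380494102835655 j [ 0.164  0.825  2.57   3.34   1.033 -1.502]
shift now-axes [0.001 0.001 0.001] | after-turn axes [0.001 0.001 0.001] | turn [-0.003 -0.002  0.006] | world [ 0.001 -0.001 -0.   ]
```

```bash
python3 -m creep '[[[-0.005,0,-0.005,0,0,0],[0,0,0,0,0,0]]]'; python3 -m creep '[[[-0.005,0,-0.005,0,0,0],[0,0,0,0,0,0]]]'
python3 plan.py 0.536 0.058 0.051 45 -0.08
```

```text
time: 10.05
position: [0.5484, 0.0579, 0.0383]
eef_rot: [0.015, 0.922, -0.036, 0.385]
wrist_force: [28.4, 1.8, -10.6]
gripper_width: 0.508
grip_force: 61.0
time: 10.25
position: [0.5452, 0.058, 0.0385]
eef_rot: [0.015, 0.922, -0.036, 0.385]
wrist_force: [28.8, 3.0, -9.8]
gripper_width: 0.512
grip_force: 57.6
t 10.25 pos [0.545 0.058 0.038] grasp [0.532 0.059 0.052] F [28.751  2.952 -9.786] w 0.5120676832685156 57.63080969452858 j [ 0.169  0.833  2.581  3.343  1.057 -1.495]
shift now-axes [0.005 0.002 0.007] | after-turn axes [0.005 0.002 0.007] | turn [-0.002 -0.013  0.002] | world [ 0.004 -0.001 -0.001]
```

```bash
python3 -m creep '[[[0.004,0,0.004,0,0,0],[0,0,0,0,0,0],[0,0,0,0,0,0],[0,0,0,0,0,0],[0,0,0,0,0,0]]]' 1
python3 -m creep '[[[0,0,-0.03,0,0,0],[0,0,-0.05,0,0,0],[0,0,-0.05,0,0,0],[0.02,0,-0.05,0,0,0],[0.04,0,-0.04,0,0,0]]]'
python3 plan.py 0.442 0.266 0.14 42 1.1
python3 - <<'E'
from h import *
from cell import cams
for n in('top','side'):
    c=cams.camera(n);np.savez('pics/'+n+'2',**c)
t,s=load('top2'),load('side2')
cv2.imwrite('pics/g2.png',np.vstack([panel(t,200,150,160,60,5)[:300],panel(s,260,170,160,60,5)]))
E
```

```text
time: 10.75
position: [0.5428, 0.0566, 0.0368]
eef_rot: [0.016, 0.924, -0.036, 0.381]
wrist_force: [-0.5, -0.2, -0.1]
gripper_width: 1.001
grip_force: 0.0
time: 11.25
position: [0.4908, 0.0638, 0.1371]
eef_rot: [0.017, 0.925, -0.036, 0.377]
wrist_force: [1.0, -0.8, 0.7]
gripper_width: 0.996
grip_force: 0.0
t 11.25 pos [0.491 0.064 0.137] grasp [0.478 0.065 0.151] F [ 0.957 -0.763  0.656] w 0.9955552079910637 0.0 j [ 0.232  0.477  2.655  3.462  0.766 -1.581]
shift now-axes [-0.1   -0.419 -0.069] | after-turn axes [ 0.239 -0.27   0.245] | turn [ 1.622 -0.067 -1.716] | world [-0.043  0.214 -0.011]
```

View pics/g2.png

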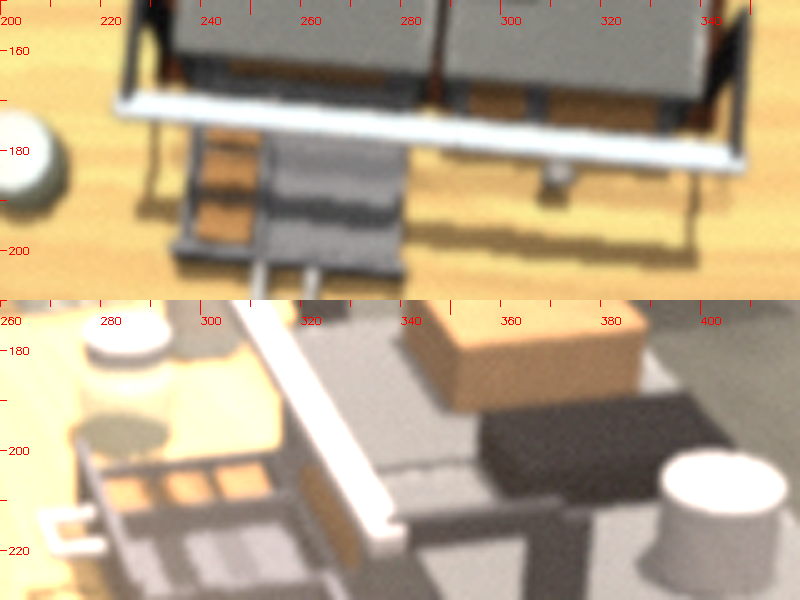

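The tray is fully out. The empty compartment is the right-hand part, with walls at about x = 254 and 280 in top and the front panel's top edge at rows 201–204. A box column fills the left part.

```bash
python3 - <<'E'
from h import *
np.set_printoptions(precision=4,suppress=True)
t,s=load('top2'),load('side2')
print('mid',atz(t,266.8,195,.045),'L',atz(t,253.8,195,.048),'R',atz(t,280,195,.048))
print('panel front top edge',atz(t,267,204.3,.062),'inner',atz(t,267,201.3,.062))
print('panel ends',atz(t,234.5,201,.062),atz(t,281,205,.062))
print('handle',atz(s,269,215.7,.048))
E
python3 plan.py 0.5 0.12 0.2 42 0.3
```

```text
mid [0.5921 0.0248 0.045 ] L [0.5914 0.0695 0.048 ] R [ 0.5919 -0.0207  0.048 ]
panel front top edge [0.5576 0.0233 0.062 ] inner [0.5679 0.0234 0.062 ]
panel ends [0.5682 0.1344 0.062 ] [ 0.5554 -0.0243  0.062 ]
handle [0.5365 0.0698 0.048 ]
t 11.35 pos [0.493 0.064 0.142] grasp [0.48  0.065 0.155] F [0.316 0.033 0.586] w 1.0007353132411294 0.0 j [ 0.231  0.469  2.654  3.462  0.766 -1.582]
shift now-axes [ 0.083 -0.122 -0.043] | after-turn axes [ 0.112 -0.103 -0.018] | turn [ 0.526 -0.099 -0.55 ] | world [0.019 0.06  0.044]
```

```bash
python3 -m creep '[[[0.03,-0.03,-0.01,0.13,-0.02,-0.14],[0.03,-0.03,-0.01,0.13,-0.02,-0.14],[0.03,-0.03,-0.01,0.13,-0.02,-0.14],[0.01,-0.03,-0.01,0.13,-0.02,-0.14],[0,0,0,0,0,0]]]'
python3 plan.py 0.46 0.22 0.16 42 0.8;
```

```text
time: 11.85
position: [0.512, 0.1234, 0.1862]
eef_rot: [-0.05, 0.922, 0.139, 0.357]
wrist_force: [0.2, -0.4, -1.0]
gripper_width: 1.0
grip_force: 0.0
t 11.85 pos [0.512 0.123 0.186] grasp [0.5  0.12 0.2 ] F [ 0.165 -0.358 -0.996] w 1.0004303078842869 0.0 j [ 0.08   0.274  2.535  2.789  0.418 -1.414]
shift now-axes [-0.068 -0.228  0.045] | after-turn axes [ 0.014 -0.209  0.121] | turn [ 0.685 -0.006 -0.736] | world [-0.043  0.106 -0.04 ]
```

```bash
python3 -m creep '[[[-0.01,-0.045,0.01,0.14,0,-0.15],[-0.01,-0.045,0.02,0.14,0,-0.15],[-0.005,-0.045,0.02,0.14,0,-0.15],[0,-0.04,0.02,0.14,0,-0.15],[0,-0.04,0.02,0.13,0,-0.14]]]'
python3 plan.py 0.442 0.266 0.14 42 1.1;
```

```text
time: 12.35
position: [0.4784, 0.2289, 0.142]
eef_rot: [-0.142, 0.86, 0.362, 0.33]
wrist_force: [-0.6, -0.3, -0.3]
gripper_width: 1.003
grip_force: 0.0
t 12.35 pos [0.478 0.229 0.142] grasp [0.47  0.22  0.156] F [-0.581 -0.284 -0.286] w 1.0027741020071124 0.0 j [ 0.063  0.432  2.506  2.207  0.598 -1.319]
shift now-axes [-0.002 -0.111  0.042] | after-turn axes [ 0.022 -0.099  0.063] | turn [ 0.398 -0.006 -0.454] | world [-0.031  0.048 -0.016]
```

```bash
python3 -m creep '[[[0.005,-0.035,0.02,0.13,0,-0.15],[0.005,-0.035,0.02,0.13,0,-0.15],[0.005,-0.035,0.02,0.13,0,-0.15],[0,0,0,0,0,0]]]'
python3 - <<'E'
from h import *
from cell import cams
c=cams.camera('side');np.savez('pics/side3',**c);a=panel(c,170,150,80,75,5)
d=cams.camera('top');np.savez('pics/top3',**d);cv2.imwrite('pics/g3.png',np.hstack([a,panel(d,165,210,80,75,5)]))
E
python3 plan.py 0.442 0.266 0.036 42 1.1;
```

```text
time: 12.75
position: [0.4538, 0.2819, 0.1248]
eef_rot: [-0.187, 0.796, 0.486, 0.307]
wrist_force: [0.1, -0.4, 0.2]
gripper_width: 1.002
grip_force: 0.0
t 12.85 pos [0.454 0.281 0.125] grasp [0.448 0.269 0.139] F [ 0.208 -0.288 -0.921] w 1.0000596118003247 0.0 j [ 0.087  0.494  2.44   1.912  0.643 -1.281]
shift now-axes [-0.148 -0.009  0.146] | after-turn axes [-0.147 -0.008  0.146] | turn [ 0.014 -0.003 -0.009] | world [-0.006 -0.003 -0.103]
```

View pics/g3.png

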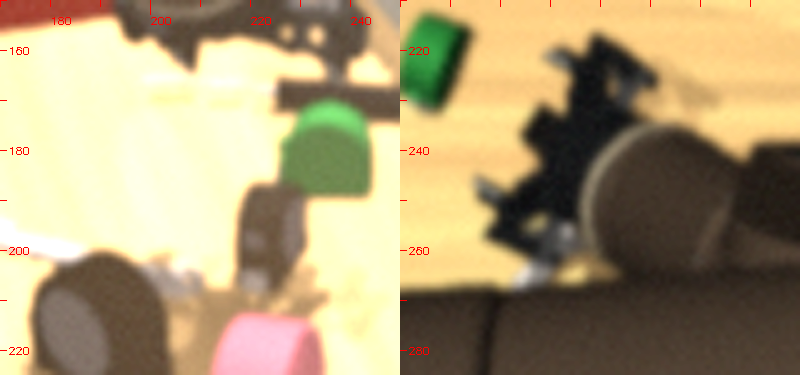

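The gripper straddles above the tape, which stands at about (222,197) in side with the fingers to either side. I descend and close.

```bash
python3 -m creep '[[[-0.04,-0.002,0.04,0,0,0],[-0.04,-0.002,0.04,0,0,0],[-0.03,-0.002,0.03,0,0,0],[-0.02,-0.002,0.02,0,0,0],[-0.018,-0.001,0.016,0,0,0]]]'
python3 -m creep '[[[0,0,0,0,0,0],[0,0,0,0,0,0]]]' -0.1 30
python3 -m creep '[[[0,0,0,0,0,0],[0,0,0,0,0,0],[0,0,0,0,0,0]]]' -1 30
python3 -m creep '[[[0,0,0,0,0,0],[0,0,0,0,0,0],[0,0,0,0,0,0]]]'
python3 plan.py 0.442 0.266 0.036 42 1.1;
```

```text
time: 13.35
position: [0.4481, 0.2761, 0.021]
eef_rot: [-0.184, 0.798, 0.485, 0.307]
wrist_force: [-0.0, 0.4, 0.7]
gripper_width: 1.001
grip_force: 0.0
time: 13.55
position: [0.448, 0.2767, 0.0222]
eef_rot: [-0.185, 0.797, 0.486, 0.307]
wrist_force: [0.4, -0.6, -0.3]
gripper_width: 0.691
grip_force: 0.0
time: 13.85
position: [0.4487, 0.2772, 0.023]
eef_rot: [-0.185, 0.796, 0.487, 0.308]
wrist_force: [-0.8, -3.9, 8.5]
gripper_width: 0.35
grip_force: 35.0
time: 14.15
position: [0.4487, 0.2772, 0.023]
eef_rot: [-0.185, 0.796, 0.487, 0.308]
wrist_force: [-1.1, -3.6, 9.5]
gripper_width: 0.346
grip_force: 35.0
t 14.15 pos [0.449 0.277 0.023] grasp [0.443 0.266 0.037] F [-1.062 -3.631  9.511] w 0.3461643834023631 35.04803001880646 j [ 0.077  0.796  2.476  2.239  0.81  -1.732]
shift now-axes [-0.002 -0.002  0.001] | after-turn axes [-0.002 -0.002  0.001] | turn [ 0.015 -0.005  0.003] | world [-0.001  0.    -0.001]
```

```bash
python3 -m creep '[[[0.01,0,-0.01,0,0,0],[0.03,0,-0.025,0,0,0],[0.035,0,-0.035,0,0,0],[0.035,0,-0.035,0,0,0],[0.03,0,-0.03,0,0,0]]]' -1 40
python3 plan.py 0.49 0.19 0.145 42 0.6;
```

```text
time: 14.65
position: [0.4506, 0.2832, 0.1206]
eef_rot: [-0.185, 0.796, 0.487, 0.308]
wrist_force: [0.4, 0.5, -2.1]
gripper_width: 0.345
grip_force: 40.0
t 14.65 pos [0.451 0.283 0.121] grasp [0.445 0.272 0.135] F [ 0.361  0.523 -2.113] w 0.3453623895674855 40.043107867240906 j [ 0.095  0.506  2.449  1.945  0.648 -1.319]
shift now-axes [-0.067  0.168 -0.086] | after-turn axes [ 0.003  0.198 -0.025] | turn [-0.656 -0.005  0.746] | world [ 0.05  -0.086  0.01 ]
```

```bash
python3 -m creep '[[[-0.01,0.035,-0.02,-0.13,0,0.15],[-0.01,0.04,-0.02,-0.13,0,0.15],[-0.01,0.04,-0.01,-0.13,0,0.15],[0,0.04,-0.01,-0.13,0,0.15],[0,0.03,-0.005,-0.13,0,0.15]]]'
python3 plan.py 0.51 0.09 0.14 42 0.15;
```

```text
time: 15.15
position: [0.5047, 0.1984, 0.1341]
eef_rot: [-0.108, 0.893, 0.273, 0.343]
wrist_force: [1.0, 0.5, -1.7]
gripper_width: 0.345
grip_force: 40.1
t 15.15 pos [0.505 0.198 0.134] grasp [0.494 0.191 0.148] F [ 0.972  0.486 -1.721] w 0.34453148197374983 40.06627857685089 j [ 0.09   0.455  2.521  2.517  0.595 -1.419]
shift now-axes [-0.077  0.197 -0.049] | after-turn axes [-0.008  0.216  0.015] | turn [-0.604 -0.001  0.655] | world [ 0.018 -0.107 -0.008]
```

```bash
python3 -m creep '[[[-0.01,0.045,-0.01,-0.13,0,0.14],[-0.01,0.045,-0.01,-0.13,0,0.14],[0,0.045,0,-0.13,0,0.14],[0,0.04,0,-0.13,0,0.14],[0,0.03,0,-0.1,0,0.1]]]'
python3 plan.py 0.52 0.031 0.12 42 -0.085;
```

```text
time: 15.65
position: [0.5341, 0.0989, 0.1343]
eef_rot: [-0.024, 0.931, 0.068, 0.358]
wrist_force: [-0.3, 0.2, -3.3]
gripper_width: 0.344
grip_force: 40.1
t 15.65 pos [0.534 0.099 0.134] grasp [0.522 0.097 0.148] F [-0.3    0.23  -3.279] w 0.34385784402819763 40.06664335727692 j [ 0.117  0.45   2.543  3.114  0.586 -1.57 ]
shift now-axes [-0.055  0.136  0.027] | after-turn axes [-0.031  0.138  0.048] | turn [-0.301 -0.002  0.344] | world [-0.001 -0.069 -0.028]
```

```bash
python3 -m creep '[[[-0.02,0.045,0,-0.1,0,0.115],[-0.01,0.045,0.01,-0.1,0,0.115],[-0.01,0.045,0.02,-0.1,0,0.115],[0,0,0,0,0,0]]]'
python3 plan.py 0.60 0.0245 0.107 42 -0.085
python3 - <<'E'
from h import *
from cell import cams
c=cams.camera('side');np.savez('pics/side4',**c);a=panel(c,230,140,130,100,4)
d=cams.camera('top');np.savez('pics/top4',**d);cv2.imwrite('pics/g4.png',np.hstack([a,panel(d,225,160,70,100,4)]))
E
```

```text
time: 16.05
position: [0.5341, 0.0304, 0.1088]
eef_rot: [0.015, 0.933, -0.039, 0.358]
wrist_force: [0.9, 0.4, -2.4]
gripper_width: 0.348
grip_force: 40.2
t 16.05 pos [0.534 0.03  0.109] grasp [0.521 0.031 0.123] F [ 0.885  0.375 -2.387] w 0.348325954710733 40.19366383552551 j [ 0.072  0.536  2.567  3.304  0.696 -1.579]
shift now-axes [0.096 0.001 0.129] | after-turn axes [0.096 0.001 0.129] | turn [-0.002  0.     0.001] | world [ 0.079 -0.007 -0.016]
```

View pics/g4.png

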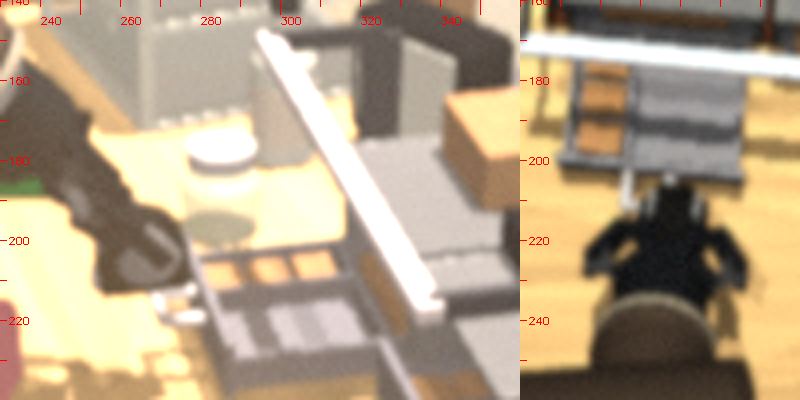

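The tape is held upright at about (265,205) in side, in front of the panel. In top the gripper at x≈264 lines up with the compartment. I move in over the panel, then down.

```bash
python3 -m creep '[[[0.024,0,0.03,0,0,0],[0.024,0,0.032,0,0,0],[0.024,0,0.032,0,0,0],[0.024,0,0.032,0,0,0],[0,0,0,0,0,0]]]'
python3 plan.py 0.629 0.022 0.069 42 -0.085
```

```text
time: 16.65
position: [0.6147, 0.0256, 0.096]
eef_rot: [0.014, 0.932, -0.037, 0.36]
wrist_force: [-0.0, -0.2, -2.6]
gripper_width: 0.349
grip_force: 40.1
t 16.65 pos [0.615 0.026 0.096] grasp [0.602 0.027 0.11 ] F [-0.038 -0.194 -2.576] w 0.34920365942626347 40.12000501155853 j [ 0.041  0.584  2.399  3.288  0.581 -1.604]
shift now-axes [-0.015  0.005  0.097] | after-turn axes [-0.015  0.005  0.098] | turn [-0.009 -0.009  0.008] | world [ 0.027 -0.005 -0.041]
```

```bash
python3 -m creep '[[[-0.003,0.002,0.022,-0.004,-0.004,0.004],[-0.004,0.002,0.025,-0.004,-0.004,0.004],[-0.004,0.001,0.025,0,0,0],[-0.004,0,0.024,0,0,0],[0,0,0,0,0,0]]]'
python3 -m creep '[[[-0.0025,0,0.0028,0,0,0],[0,0,0,0,0,0]]]'
python3 -m creep '[[[-0.002,0,0.0022,0,0,0],[0,0,0,0,0,0]]]'
python3 plan.py 0.629 0.022 0.065 42 -0.085
```

```text
time: 17.15
position: [0.6399, 0.0205, 0.0539]
eef_rot: [0.015, 0.933, -0.04, 0.358]
wrist_force: [2.9, 1.1, 5.0]
gripper_width: 0.346
grip_force: 40.8
time: 17.35
position: [0.6402, 0.0205, 0.0537]
eef_rot: [0.015, 0.932, -0.04, 0.359]
wrist_force: [1.5, -0.4, 15.6]
gripper_width: 0.341
grip_force: 42.0
time: 17.55
position: [0.6412, 0.0205, 0.0535]
eef_rot: [0.015, 0.932, -0.04, 0.361]
wrist_force: [-0.8, -0.6, 27.2]
gripper_width: 0.348
grip_force: 43.2
t 17.55 pos [0.641 0.02  0.053] grasp [0.628 0.022 0.068] F [-0.799 -0.618 27.17 ] w 0.34839722452796973 43.176332116127014 j [ 0.029  0.7    2.349  3.27   0.647 -1.588]
shift now-axes [-0.003 -0.001  0.004] | after-turn axes [-0.003 -0.001  0.004] | turn [ 0.001 -0.011 -0.001] | world [ 0.     0.    -0.003]
```

```bash
python3 -m creep '[[[0.003,0,-0.0033,0,0,0],[0,0,0,0,0,0]]]'
python3 -m creep '[[[0,0,0,0,0,0],[0,0,0,0,0,0],[0,0,0,0,0,0],[0,0,0,0,0,0],[0,0,0,0,0,0]]]' 0.15
python3 - <<'E'
from h import *
from cell import cams
c=cams.camera('side');a=panel(c,260,170,80,60,5)
d=cams.camera('top');cv2.imwrite('pics/g5.png',np.hstack([a,panel(d,225,160,70,60,5)]))
E
```

```text
time: 17.75
position: [0.6392, 0.0206, 0.0538]
eef_rot: [0.015, 0.933, -0.04, 0.358]
wrist_force: [0.8, 0.2, 9.5]
gripper_width: 0.351
grip_force: 41.1
time: 18.25
position: [0.638, 0.0204, 0.0526]
eef_rot: [0.015, 0.933, -0.04, 0.356]
wrist_force: [0.7, 0.3, -1.0]
gripper_width: 0.571
grip_force: 0.0
```

View pics/g5.png

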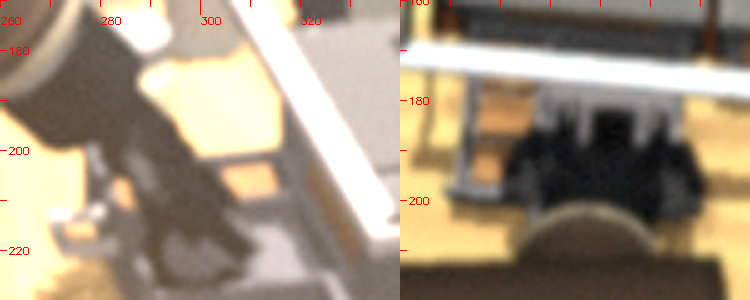

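The tape stands in the compartment between the opened fingers, at about (266,185) in top and (300,222) in side. I back out along the tool axis.

```bash
python3 -m creep '[[[0,0,-0.02,0,0,0],[0,0,-0.03,0,0,0],[0,0,-0.05,0,0,0],[0,0,-0.05,0,0,0],[0,0,-0.05,0,0,0]]]'
python3 -m creep '[[[0,0,-0.04,0,0,0],[0,0,0,0,0,0]]]' 1
python3 plan.py 0.531 0.057 0.054 42 -0.085
python3 - <<'E'
from h import *
from cell import cams
c=cams.camera('side');a=panel(c,260,170,80,60,5)
d=cams.camera('top');cv2.imwrite('pics/g6.png',np.hstack([a,panel(d,225,160,70,60,5)]))
E
```

```text
time: 18.85
position: [0.5703, 0.0262, 0.1281]
eef_rot: [0.015, 0.933, -0.04, 0.356]
wrist_force: [0.8, 1.5, 0.6]
gripper_width: 0.573
grip_force: 0.0
time: 19.05
position: [0.5569, 0.0275, 0.1442]
eef_rot: [0.015, 0.933, -0.04, 0.357]
wrist_force: [-0.5, -0.3, -0.0]
gripper_width: 0.886
grip_force: 0.0
t 19.05 pos [0.557 0.027 0.144] grasp [0.544 0.029 0.158] F [-0.536 -0.333 -0.022] w 0.885737107508187 0.0 j [ 0.059  0.424  2.495  3.34   0.511 -1.636]
shift now-axes [-0.163 -0.054  0.134] | after-turn axes [-0.163 -0.054  0.134] | turn [ 0.001  0.004 -0.001] | world [-0.013  0.028 -0.104]
```

View pics/g6.png

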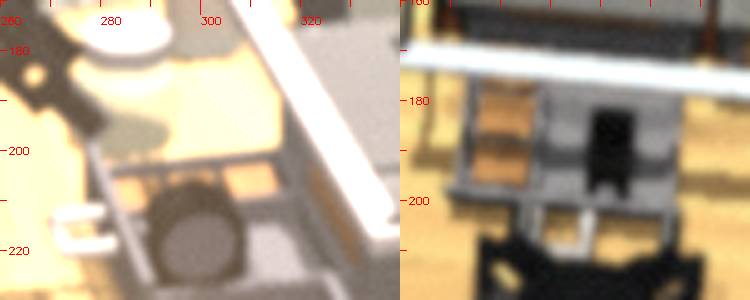

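The tape stands free in the compartment: (266,190) in top and (299,217) in side, disc upright. The handle's legs are at x≈254 and 263 in top. Next I regrip the handle.

```bash
python3 -c "
from h import *
t=load('top2');print(atz(t,258.3,209.5,.048))"
python3 -m creep '[[[-0.02,-0.027,-0.02,0,0,0],[-0.02,-0.027,0,0,0,0],[0,0,0,0,0,0]]]' 1
python3 plan.py 0.530 0.0565 0.05 45 -0.085
```

```text
[0.54120617 0.05341462 0.048     ]
time: 19.45
position: [0.5387, 0.057, 0.135]
eef_rot: [0.015, 0.934, -0.039, 0.356]
wrist_force: [0.6, 0.8, 0.1]
gripper_width: 0.993
grip_force: 0.0
t 19.45 pos [0.539 0.057 0.135] grasp [0.526 0.058 0.149] F [0.603 0.804 0.087] w 0.9933182104818142 0.0 j [ 0.161  0.446  2.524  3.451  0.563 -1.65 ]
shift now-axes [-0.124  0.002  0.153] | after-turn axes [-0.132  0.003  0.146] | turn [0.001 0.115 0.002] | world [ 0.005 -0.002 -0.098]
```

```bash
python3 -m creep '[[[-0.027,0,0.028,0,0.023,0],[-0.027,0.001,0.03,0,0.023,0],[-0.027,0.001,0.03,0,0.023,0],[-0.026,0,0.03,0,0.023,0],[-0.022,0,0.03,0,0.023,0]]]'
python3 -m creep '[[[0,0,0,0,0,0],[0,0,0,0,0,0]]]'
python3 plan.py 0.533 0.0565 0.05 45 -0.085
```

```text
time: 19.95
position: [0.5431, 0.0546, 0.0367]
eef_rot: [0.016, 0.923, -0.04, 0.383]
wrist_force: [0.5, 0.3, -0.3]
gripper_width: 1.001
grip_force: 0.0
time: 20.15
position: [0.5425, 0.0544, 0.0375]
eef_rot: [0.017, 0.923, -0.04, 0.382]
wrist_force: [-0.3, -0.4, -0.1]
gripper_width: 0.998
grip_force: 0.0
t 20.15 pos [0.542 0.054 0.038] grasp [0.529 0.056 0.051] F [-0.338 -0.441 -0.079] w 0.9981481828186783 0.0 j [ 0.164  0.832  2.583  3.345  1.052 -1.494]
shift now-axes [ 0.004 -0.003  0.007] | after-turn axes [ 0.004 -0.003  0.007] | turn [ 0.003  0.    -0.001] | world [ 0.004  0.001 -0.001]
```

```bash
python3 -m creep '[[[0.004,-0.003,0.006,0,0,0],[0,0,0,0,0,0],[0,0,0,0,0,0],[0,0,0,0,0,0],[0,0,0,0,0,0]]]' -1 50
python3 -m creep '[[[0,0,0,0,0,0],[0,0,0,0,0,0],[0,0,0,0,0,0]]]'
python3 -m creep '[[[0.005,0,0.005,0,0,0],[0.01,0,0.01,0,0,0],[0.013,0,0.013,0,0,0],[0.013,0,0.013,0,0,0],[0.013,0,0.013,0,0,0]]]'
python3 -m creep '[[[0.013,0,0.013,0,0,0],[0.013,0,0.013,0,0,0],[0.013,0,0.013,0,0,0],[0.013,0,0.013,0,0,0],[0.013,0,0.013,0,0,0]]]'
python3 plan.py 0.656 0.0475 0.05 45 -0.085
```

```text
time: 20.65
position: [0.548, 0.0576, 0.0397]
eef_rot: [0.015, 0.922, -0.038, 0.386]
wrist_force: [0.8, 13.5, 10.2]
gripper_width: 0.515
grip_force: 49.8
time: 20.95
position: [0.548, 0.0576, 0.0397]
eef_rot: [0.015, 0.922, -0.038, 0.386]
wrist_force: [-0.3, 14.1, 10.3]
gripper_width: 0.509
grip_force: 49.8
time: 21.45
position: [0.586, 0.0543, 0.0397]
eef_rot: [0.015, 0.922, -0.038, 0.385]
wrist_force: [-1.4, 15.3, 8.4]
gripper_width: 0.509
grip_force: 49.9
time: 21.95
position: [0.6315, 0.0502, 0.0397]
eef_rot: [0.016, 0.922, -0.038, 0.385]
wrist_force: [-2.1, 13.3, 7.3]
gripper_width: 0.507
grip_force: 49.8
t 21.95 pos [0.632 0.05  0.04 ] grasp [0.618 0.051 0.053] F [-2.054 13.317  7.252] w 0.5067021245759161 49.79505434632301 j [ 0.112  0.773  2.392  3.331  0.813 -1.564]
shift now-axes [0.049 0.001 0.059] | after-turn axes [0.049 0.001 0.058] | turn [-0.004 -0.01   0.003] | world [ 0.038 -0.004 -0.003]
```

```bash
python3 -m creep '[[[0.012,0,0.012,0,0,0],[0.012,0,0.012,0,0,0],[0.01,0,0.01,0,0,0],[0.008,0,0.008,0,0,0],[0,0,0,0,0,0]]]'
python3 -m creep '[[[0.005,0,0.005,0,0,0],[0,0,0,0,0,0]]]'
python3 -m creep '[[[0.003,0,0.003,0,0,0],[0,0,0,0,0,0]]]'
python3 -m creep '[[[0.003,0,0.003,0,0,0],[0,0,0,0,0,0]]]'
```

```text
time: 22.45
position: [0.6607, 0.0477, 0.0398]
eef_rot: [0.016, 0.922, -0.038, 0.385]
wrist_force: [-0.2, 13.8, 5.7]
gripper_width: 0.509
grip_force: 50.2
time: 22.65
position: [0.6612, 0.0476, 0.0382]
eef_rot: [0.016, 0.923, -0.038, 0.382]
wrist_force: [-18.3, 16.0, 10.2]
gripper_width: 0.506
grip_force: 53.7
time: 22.85
position: [0.6613, 0.0475, 0.038]
eef_rot: [0.016, 0.924, -0.037, 0.381]
wrist_force: [-37.4, 19.2, 28.8]
gripper_width: 0.511
grip_force: 56.5
time: 23.05
position: [0.6623, 0.0475, 0.037]
eef_rot: [0.016, 0.924, -0.037, 0.38]
wrist_force: [-40.6, 19.0, 23.0]
gripper_width: 0.511
grip_force: 58.7
```

```bash
python3 -m creep '[[[0,0,0,0,0,0],[0,0,0,0,0,0],[0,0,0,0,0,0],[0,0,0,0,0,0],[0,0,0,0,0,0]]]' 1
python3 -m creep '[[[0,0,-0.03,0,0,0],[0,0,-0.05,0,0,0],[0,0,-0.05,0,0,0],[0,0,-0.05,0,0,0],[0,0,-0.05,0,0,0]]]'
python3 - <<'E'
from h import *
from cell import cams
for n in('top','side'):
    c=cams.camera(n);np.savez('pics/'+n+'7',**c)
def shift(a,b,x,y,w,h,m=6):
    T=a['color'][y:y+h,x:x+w]; S=b['color'][y-m:y+h+m,x-m:x+w+m]
    S=cv2.resize(S,None,fx=4,fy=4,interpolation=cv2.INTER_CUBIC);T=cv2.resize(T,None,fx=4,fy=4,interpolation=cv2.INTER_CUBIC)
    r=cv2.matchTemplate(S,T,cv2.TM_CCOEFF_NORMED);_,v,_,l=cv2.minMaxLoc(r); return (l[0]/4-m,l[1]/4-m,round(v,3))
s0,s7,t0,t7=load('side'),load('side7'),load('top'),load('top7')
print('handle side',shift(s0,s7,305,206,18,14),'ref case',shift(s0,s7,340,160,60,50))
print('top handle',shift(t0,t7,252,176,16,8), 'knob side',shift(s0,s7,320,240,16,14),'knob top',shift(t0,t7,304,180,12,12))
p=proj(s0,[[.656,.0525,.048],[.646,.0533,.048]]);print('10mm out =',p[1]-p[0])
E
python3 plan.py 0.656 0.05 0.05 45 -0.085
```

```text
time: 23.55
position: [0.6677, 0.0453, 0.0381]
eef_rot: [0.017, 0.923, -0.04, 0.383]
wrist_force: [-0.0, 0.1, -0.9]
gripper_width: 1.002
grip_force: 0.0
time: 24.05
position: [0.5846, 0.0524, 0.12]
eef_rot: [0.017, 0.923, -0.04, 0.383]
wrist_force: [-0.9, -0.2, 0.7]
gripper_width: 1.0
grip_force: 0.0
handle side (0.25, 0.0, 0.996) ref case (0.0, 0.0, 0.999)
top handle (0.0, -0.25, 0.983) knob side (0.0, 0.0, 0.999) knob top (0.0, 0.0, 0.996)
10mm out = [-3.36605545  0.39728533]
t 24.15 pos [0.584 0.053 0.121] grasp [0.57  0.054 0.134] F [ 0.617  0.07  -0.113] w 1.0019811845218138 0.0 j [ 0.138  0.543  2.48   3.397  0.672 -1.613]
shift now-axes [ 0.001 -0.007  0.24 ] | after-turn axes [ 0.002 -0.007  0.24 ] | turn [ 0.001 -0.004 -0.001] | world [ 0.086 -0.004 -0.084]
```

```bash
python3 -m creep '[[[-0.05,-0.004,0.02,0,0,0],[-0.04,-0.003,0.05,0,0,0],[0,0,0.04,0,0,0],[0,0,0,0,0,0]]]' -1 50
python3 plan.py 0.6 0.054 0.055 45 -0.085
```

```text
time: 24.55
position: [0.5945, 0.0552, 0.0465]
eef_rot: [0.017, 0.923, -0.04, 0.383]
wrist_force: [0.9, -0.5, 0.4]
gripper_width: 0.33
grip_force: 0.0
t 24.55 pos [0.595 0.055 0.046] grasp [0.581 0.056 0.06 ] F [ 0.911 -0.492  0.396] w 0.33017054264966067 0.0 j [ 0.142  0.763  2.468  3.352  0.874 -1.545]
shift now-axes [0.02  0.001 0.034] | after-turn axes [0.02  0.001 0.034] | turn [ 0.003 -0.001 -0.001] | world [ 0.019 -0.002 -0.005]
```

```bash
python3 -m creep '[[[0.005,0.002,0.017,0,0,0],[0.012,0.002,0.012,0,0,0],[0.012,0,0.012,0,0,0],[0,0,0,0,0,0]]]'
python3 -m creep '[[[0.008,0,0.008,0,0,0],[0,0,0,0,0,0]]]'
python3 -m creep '[[[0.006,0,0.006,0,0,0],[0,0,0,0,0,0]]]'
python3 -m creep '[[[0.006,0,0.006,0,0,0],[0,0,0,0,0,0]]]'
```

```text
time: 24.95
position: [0.6202, 0.051, 0.0457]
eef_rot: [0.017, 0.922, -0.04, 0.385]
wrist_force: [-0.6, 0.5, 0.3]
gripper_width: 0.0
grip_force: 0.0
time: 25.15
position: [0.6247, 0.0507, 0.0448]
eef_rot: [0.017, 0.922, -0.04, 0.384]
wrist_force: [0.4, 0.1, 0.6]
gripper_width: 0.003
grip_force: 0.0
time: 25.35
position: [0.6287, 0.0504, 0.0444]
eef_rot: [0.017, 0.923, -0.04, 0.384]
wrist_force: [0.3, 0.6, -0.1]
gripper_width: 0.001
grip_force: 0.0
time: 25.55
position: [0.633, 0.05, 0.0443]
eef_rot: [0.017, 0.923, -0.04, 0.384]
wrist_force: [0.7, -0.3, 0.4]
gripper_width: 0.004
grip_force: 0.0
```

```bash
for i in 1; do python3 -m creep '[[[0.006,0,0.006,0,0,0],[0.005,0,0.006,0,0,0],[0,0,0,0,0,0]]]'; done
python3 -m creep '[[[0.004,0,0.004,0,0,0],[0,0,0,0,0,0]]]'
python3 -m creep '[[[0.004,0,0.004,0,0,0],[0,0,0,0,0,0]]]'
```

```text
time: 25.85
position: [0.6413, 0.0492, 0.0441]
eef_rot: [0.017, 0.922, -0.04, 0.384]
wrist_force: [-0.1, 0.1, 0.6]
gripper_width: -0.003
grip_force: 0.0
time: 26.05
position: [0.6437, 0.049, 0.044]
eef_rot: [0.017, 0.923, -0.04, 0.383]
wrist_force: [0.4, -0.6, 0.6]
gripper_width: 0.002
grip_force: 0.0
time: 26.25
position: [0.645, 0.0488, 0.0434]
eef_rot: [0.017, 0.923, -0.04, 0.382]
wrist_force: [-10.4, 1.8, 6.5]
gripper_width: 0.005
grip_force: 5.6
```

```bash
python3 -m creep '[[[0.004,0,0.004,0,0,0],[0,0,0,0,0,0]]]'
python3 -m creep '[[[0.003,0,0.003,0,0,0],[0,0,0,0,0,0]]]'
python3 -m creep '[[[-0.01,0,-0.01,0,0,0],[-0.015,0,-0.015,0,0,0],[-0.02,0,-0.04,0,0,0],[0,0,-0.05,0,0,0],[0,0,-0.05,0,0,0]]]'
python3 -m creep '[[[0.04,0,-0.04,0,0,0],[0,0,0,0,0,0]]]'
python3 - <<'E'
from h import *
from cell import cams
for n in('top','side'):
    c=cams.camera(n);np.savez('pics/'+n+'8',**c)
def shift(a,b,x,y,w,h,m=6):
    T=a['color'][y:y+h,x:x+w]; S=b['color'][y-m:y+h+m,x-m:x+w+m]
    S=cv2.resize(S,None,fx=4,fy=4,interpolation=cv2.INTER_CUBIC);T=cv2.resize(T,None,fx=4,fy=4,interpolation=cv2.INTER_CUBIC)
    r=cv2.matchTemplate(S,T,cv2.TM_CCOEFF_NORMED);_,v,_,l=cv2.minMaxLoc(r); return (l[0]/4-m,l[1]/4-m,round(v,3))
s0,s7,t0,t7=load('side'),load('side8'),load('top'),load('top8')
print('handle',shift(s0,s7,305,206,18,14),shift(t0,t7,252,176,16,8))
for n,b in(('big',(170,195,36,38)),('pink',(210,212,28,36)),('jar',(272,170,24,32)),('can',(255,310,40,66)),('hammer',(175,300,80,96)),('green',(224,168,22,22))): print(n,shift(s0,s7,*b))
E
```

```text
time: 26.45
position: [0.6455, 0.0487, 0.0431]
eef_rot: [0.017, 0.924, -0.039, 0.381]
wrist_force: [-28.9, 3.5, 21.4]
gripper_width: -0.003
grip_force: 17.1
time: 26.65
position: [0.6459, 0.0486, 0.0429]
eef_rot: [0.017, 0.924, -0.039, 0.38]
wrist_force: [-47.2, 6.1, 36.5]
gripper_width: -0.003
grip_force: 26.4
time: 27.15
position: [0.5758, 0.0547, 0.086]
eef_rot: [0.017, 0.923, -0.04, 0.383]
wrist_force: [0.8, 0.7, 0.0]
gripper_width: -0.004
grip_force: 0.0
time: 27.35
position: [0.5773, 0.0551, 0.1174]
eef_rot: [0.016, 0.922, -0.04, 0.385]
wrist_force: [1.0, 1.3, 1.0]
gripper_width: -0.002
grip_force: 0.0
handle (0.25, 0.0, 0.996) (0.0, -0.25, 0.98)
big (0.0, 0.0, 0.91)
pink (-0.25, 0.0, 0.631)
jar (0.75, -0.25, 0.586)
can (0.0, 0.0, 1.0)
hammer (0.0, 0.0, 0.998)
green (0.25, 0.0, 0.773)
```

```bash
python3 -c "
from cell import manip
print(manip.hand_in())"
```

```text
the job is handed in; nothing more can be done
None
```

I pulled the bow-handle tray to its stop, stood the tape upright in its empty compartment and let go, then pushed the tray home against a hard stop and handed in at about 27 s. The tape was last seen standing before the tray was pushed in; it can't be seen inside the case. The knob, can, hammer and larger black tape matched their starting images; the jar and the pink and green tapes could not be confirmed, probably because the arm was in view, and the other bystanders were not checked.

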